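# Set the finish samples and the ring post back up on a findings-shop counter

## Robot

A 6-joint arm with a two-finger parallel gripper is mounted at the origin on the work surface. World frame = base frame: x ahead of the robot, y to its left, z up, the work surface at z = 0. Lengths are in mm, angles in rad, forces in N, time in s.
With the tool pointing down it reaches from about 275 to 850 mm from the base axis. Payload 5.2 kg.
Tool frame: the origin (TCP) lies on the centre line of the jaws, within the pads' length; the fingertips stand 25 mm ahead of it and the grasp point (between the pads) lies 6 mm ahead of it; z points along the fingers, y is the direction in which the jaws open and shut (so a half turn about z gives the same grasp; the last joint's range is limited). The gripper opens to 85 mm and grips with 20 to 120 N. Pads are 22 mm wide; open, the fingers measure 114 mm over their backs; the gripper's body (76 mm by 85 mm) begins 54 mm behind the grasp point. The pads swing forward as they close: fully open they stand 13 mm farther back than shut.
Start: joints at [1.058, 0.259, 1.535, -0, 1.348, -0.203], TCP at [167.656, 523.829, 256.31] pointing down, gripper open.
Joint ranges: [-3.14, 3.14], [-0.91, 2.08], [0.19, 2.58], [-1.22, 4.36], [0.22, 2.71], [-3.12, 3.12]. Speed limits (rad/s): [2.57, 2.57, 3.14, 3.14, 3.14, 3.14].

## Interface

Orientations are given as a unit quaternion [x, y, z, w].
In Python, from bench import bot gives the robot as it stands.
- The arm moves only by the tool carry_out, never from a script. Its argument "series" is a list of rows, each an object with "dp": the shift along the tool's x, y, z in units of 25 mm (1.0 is 25 mm), a list of three; "twist": the turn, a rotation vector about the tool's x, y, z in units of 6 degrees (1.0 is 6 degrees), a list of three. In form: [{"dp": [tx, ty, tz], "twist": [ax, ay, az]}, ...]. A call has 1 to 20 rows; each row shifts and turns the commanded pose from where the row before left it, along the tool's axes as they then stand; what a row does not reach is not made up. A row lasts 1/8 s, in which the tool goes at most 62.5 mm and 10.7 degrees, less where a joint would pass 70% of its speed; a pose out of reach is approached as far as the arm can. A call is refused whole if a number of a shift passes 1 or a number of a turn 1, either way. A call with a gripper value outside its range is refused whole. "grip" is the finger opening in mm, from 0 to 85.4, set as the call begins (left out, the last holds). The fingers move at their own pace and stop on an object; "squeeze" is the grip in N (left out, the last holds). Time passes only in rows, so rows that do not move let the fingers close. It gives the time, the measured TCP pose, the force and the opening at its end, in the units of the state.
- bot.read_state(): the state, without advancing time (a new reading comes with each control period).
- bot.get_image(name): name is "scene" or "top" or "wrist"; returns (picture, depth): 420x560x3 uint8, red, green, blue; 420x560 float32, mm along the optical axis (not along the pixel's ray), 0 where there is no reading.
- bot.get_calibration(name): a dict with "K" (3x3 intrinsics, pixels), "D" ([k1, k2, p1, p2, k3] as OpenCV has them; the pictures are not rectified), "world_to_cam" (4x4, takes a point from world to camera coordinates). Camera axes: x right, y down, z forward; pixel columns grow to the right and rows downward; lengths in mm; the calibration is good to about 2 mm. A picture is of the moment at which its call begins: read the wrist's pose just before it. get_calibration takes no time and is no camera call; for the wrist camera it gives the pose at the moment of the call.
- bot.sign_off(): hands the job in, once; it reports no verdict.
The state is a dict: "clock": time; "q": joint angles; "dq": joint speeds; "joint_torque": joint torques, N m; "eef_pos": TCP position; "tcp_rot": TCP orientation; "contact_force": force on the tool from outside, world axes, zero at the start; "ft_torque": the same for the moment, N m; "grip_width": opening from 0.0 (shut) to 1.0 (fully open).
Only numpy, scipy, OpenCV 4.12 (cv2) and the standard library are available. Lean on these libraries where they do the work, as an engineer would, in place of code of your own. Each camera call takes 0.05 s, during which the arm holds its last target.

## Task

Put the counter display back up: take the finish-sample board off its sloping rest and stand it upright on its thin bottom edge, centred on the grey felt of the plinth and parallel to it, and take the green ring post out of its sloping cradle and stand it upright, fully home in the brass tapered socket just behind the plinth. Set both down without dropping them, let go, and leave everything else on the counter where it stands.

Things in the scene. Friction and masses are not known exactly. Their poses are not given: they have to be found in the camera images.
- sample_board: Sample board: flat pale-wood slab, 16 thick (x) by 100 wide (y) by 130 tall (z) mm, blue panel with metal discs on both faces, 0.16 kg. Origin: centre of its 16 x 100 bottom edge face, on which it is to stand; z runs up the board. It starts with z leaning 0.65 rad from vertical towards the easel's -x; the rest backs its lower 72 mm, the part above is free on both faces.
- ring_post: Green post 150 mm long, 0.15 kg. Origin: centre of its foot's small end; z along its axis to the top. Brass taper: diameter 14 at z=0 to 32 at z=36; green shaft with brass bands, diameter 32, from there to the top. It starts with z leaning 0.65 rad from vertical towards the cradle's -x; a V carries its underside from z=48 to 90, the shaft above is free all round.
- easel: Black sloping rest for the board, fixed. Origin on the counter, centre; x points away from the leaning side. Base 125 (x) by 86 (y) by 6 mm; back rest 76 wide, its top about 75 mm above the counter. The board's bottom edge centre sits at x=+35, z=22 mm; a front lip stands 6 mm above its bottom edge. The board can be drawn out along its own z.
- cradle: Wooden sloping cradle for the post, fixed. Origin on the counter, centre; base 120 (x) by 80 (y) by 6 mm. The post's foot end sits at x=+30, z=24 mm; the post can be drawn out along its own z.
- plinth: Low fixed walnut plinth 44 (x) by 130 (y) mm with a grey felt top, 14 mm above the counter. Origin on the counter under its centre. The board is to stand on it with the board's width along the plinth's y (either face either way), its origin at x=0, y=0, z=14 mm of this frame.
- socket: Round fixed wooden base, diameter 76, 12 mm high, with an open brass tapered cup; the rim of the cup is 52 mm above the counter, outer diameter 40 and mouth diameter about 29 mm. Origin on the counter under its centre. It stands 65 to 70 mm from the plinth's centre, on the plinth's -x side.
- seat (a point): Where the origin (small end) of the post's foot lies when the post is fully home in the socket: on the socket's axis, 22.5 mm above the counter, with the post vertical. About 6 mm of taper then still shows between the cup's rim and the green shaft.
- jar_red: Bystander, loose: red jar with steel lid, diameter 40, 55 mm high, beside the +y end of the plinth. Origin under its centre.
- jar_amber: Bystander, loose: amber jar with steel lid, diameter 40, 55 mm high, beside the -y end of the plinth. Origin under its centre.
- bottle: Bystander, loose: tall green bottle, diameter 42, 150 mm high, beside the socket on its -y side. Origin under its centre.
- ring_box: Bystander, loose: blue ring box 45 x 50 mm, 41 mm high, in front of the plinth (+x side). Origin under its centre.
- spool: Bystander, loose: copper spool, diameter 40, 40 mm high, on the +x side of the easel. Origin under its centre.
- tin: Bystander, loose: flat round aluminium tin, diameter 46, 28 mm high, on the +x side of the cradle. Origin under its centre.
- screwdriver: Bystander, loose: screwdriver 150 mm long lying flat between the robot and the socket. Origin at its underside; x along it towards the tip.
Not all that is in view belongs to the job. What is shaped like the socket but blue or purple is not meant.

How it is judged (in metres and radians):
At the end, for the whole second after the job is handed in: Board still, on its bottom edge on the felt (height within 3 mm), upright within 0.06 rad, within 13 mm (plinth x) and 18 mm (plinth y) of centre, parallel within 0.17 rad. Post still, foot within 5 mm sideways and 4 mm in height of the seat point, upright within 0.06 rad (x of sample_board in the frame of plinth between -0.013 and 0.013 m and y of sample_board in the frame of plinth between -0.018 and 0.018 m and z of sample_board in the frame of plinth between 0.011 and 0.017 m and angle between each of sample_board, ring_post's own z axis and vertical below 0.06 rad and angle between the x axis of sample_board and the x axis of plinth, either way round below 0.17 rad and z of ring_post in the frame of seat between -0.004 and 0.004 m and horizontal distance between ring_post and seat below 0.005 m and linear speed of each of sample_board, ring_post below 0.02 m/s); the robot touches nothing.
It fails at once if the sample board is dropped or knocked over (moves faster than 0.45 m/s while no finger touches it) (linear speed of sample_board above 0.45 m/s and contact force between sample_board and the fingers below 0.01 N).
It fails at once if the ring post is dropped or knocked over (moves faster than 0.45 m/s while no finger touches it) (linear speed of ring_post above 0.45 m/s and contact force between ring_post and the fingers below 0.01 N).
It fails at once if a bystander (jar, bottle, ring box, spool, tin or screwdriver) is moved more than 20 mm (distance of any of jar_red, jar_amber, bottle, ring_box, spool, tin, screwdriver from where it was at the start of the episode above 0.02 m).
It also fails if it takes over 56 s, if anything falls off the work surface, if the arm or the gripper's body presses on something with over 40 N, if the wrist force passes 120 N, or if a joint passes its speed limit or range.

## Working session

There is one attempt and no reset: what is moved stays moved. The work goes in short steps, Python scripts to look and compute and a tool call to move; the robot and the scene stay as the last step left them, time stands still between calls to the robot, and variables do not carry over. Pictures are saved under pics/ and viewed, and the job is handed in when it is done.

Besides the shell and the picture viewer there is one more tool, called after "Call:" in YAML: its name, and indented under it one key for each argument. carry_out: Moves the arm, as the interface text tells. Its arguments: {"type":"object","properties":{"series":{"type":"array"},"grip":{"type":"number"},"squeeze":{"type":"number"}},"required":["series"]}

```bash
mkdir -p pics; ls
python3 - <<'E'
from bench import bot
import cv2,numpy as np
print(bot.read_state())
for n in ("scene","top","wrist"):
    im,d=bot.get_image(n); c=bot.get_calibration(n)
    np.savez(f"pics/{n}0.npz",im=im,d=d,**{k:np.array(c[k]) for k in c})
    cv2.imwrite(f"pics/{n}0.png",im[:,:,::-1]); print(n,c)
E
```

```text
pics
{'clock': 0.0, 'q': array([ 1.05817669e+00,  2.59355900e-01,  1.53611141e+00, -2.07920259e-06,
        1.34798630e+00, -2.02787199e-01]), 'dq': array([0.00104081, 0.00019206, 0.00132183, 0.00089836, 0.00074221,
       0.00195599]), 'joint_torque': array([ 3.89913748e-04, -4.46040201e+01, -2.90564632e+01, -2.70776045e-04,
        1.18457727e-02,  2.98635689e-05]), 'eef_pos': array([167.42032008, 523.38401529, 255.45633575]), 'tcp_rot': array([ 1.54297030e-01,  9.88024069e-01, -8.71939248e-04, -3.24834015e-04]), 'contact_force': array([-0.91393089,  0.29214902, -0.23994212]), 'ft_torque': array([-0.02091516,  0.0153068 ,  0.04272822]), 'grip_width': 0.998549854326554}
scene {'K': array([[451.14313018,   0.        , 273.21943505],
       [  0.        , 451.14313018, 209.24621959],
       [  0.        ,   0.        ,   1.        ]]), 'D': array([-0.0788228,  0.       ,  0.       ,  0.       ,  0.       ]), 'world_to_cam': array([[ 8.09082621e-01,  5.87487614e-01,  1.56081932e-02,
        -4.44739121e+02],
       [ 3.83362439e-01, -5.07461062e-01, -7.71697163e-01,
        -1.57867551
[... 674 characters left out ...]
   1.14831577e+03],
       [ 0.00000000e+00,  0.00000000e+00,  0.00000000e+00,
         1.00000000e+00]])}
wrist {'K': array([[289.80710293,   0.        , 280.19118323],
       [  0.        , 289.80710293, 208.03458835],
       [  0.        ,   0.        ,   1.        ]]), 'D': array([-0.017184,  0.      ,  0.      ,  0.      ,  0.      ]), 'world_to_cam': array([[ 3.03635766e-01,  9.52787039e-01, -1.47641178e-03,
        -5.49249962e+02],
       [ 9.15809509e-01, -2.91423492e-01,  2.76342706e-01,
        -3.44624578e+01],
       [ 2.62865487e-01, -8.52596411e-02, -9.61058026e-01,
         3.79534476e+02],
       [ 0.00000000e+00,  0.00000000e+00,  0.00000000e+00,
         1.00000000e+00]])}
```

View pics/scene0.png

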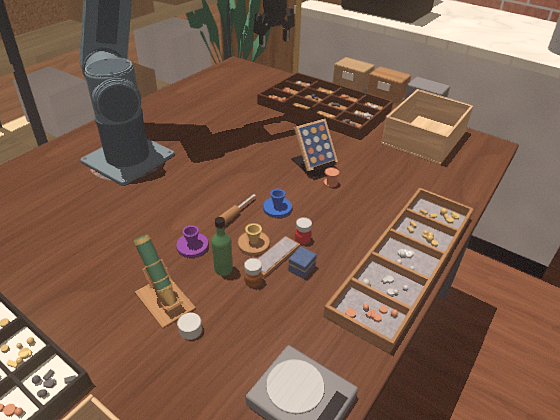

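View pics/top0.png

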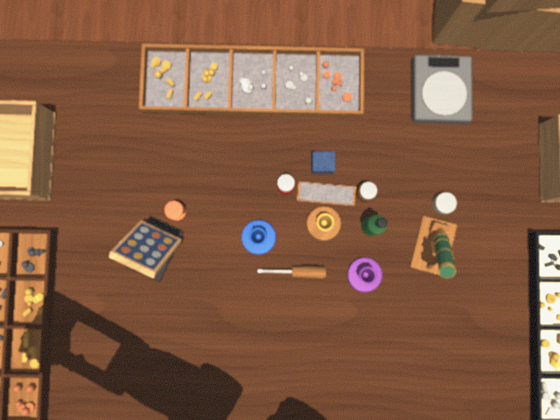

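View pics/wrist0.png

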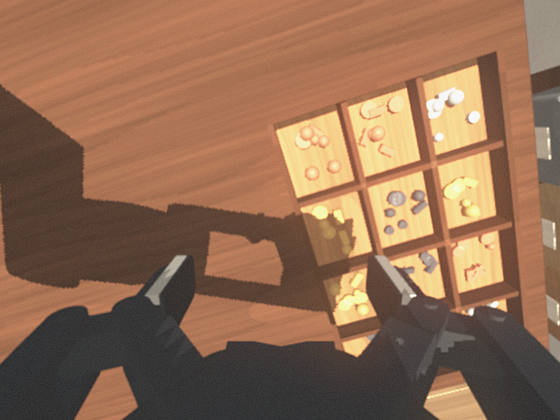

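Three cup-shaped things in top view: blue (258,237), purple (365,275) and brass-on-wood (323,223). The brass one fits: it sits right beside the felt plinth (326,193), and blue and purple are excluded. I'll confirm it in enlarged crops.

Run:
```python
import cv2,numpy as np
im=cv2.imread('pics/top0.png')
def crop(n,x0,y0,w,h,s): cv2.imwrite(n,cv2.resize(im[y0:y0+h,x0:x0+w],None,fx=s,fy=s,interpolation=cv2.INTER_CUBIC))
crop('pics/c1.png',230,140,200,150,4)
crop('pics/c2.png',95,190,110,100,6)
crop('pics/c3.png',390,180,100,100,6)
```

```text
(no output)
```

View pics/c1.png

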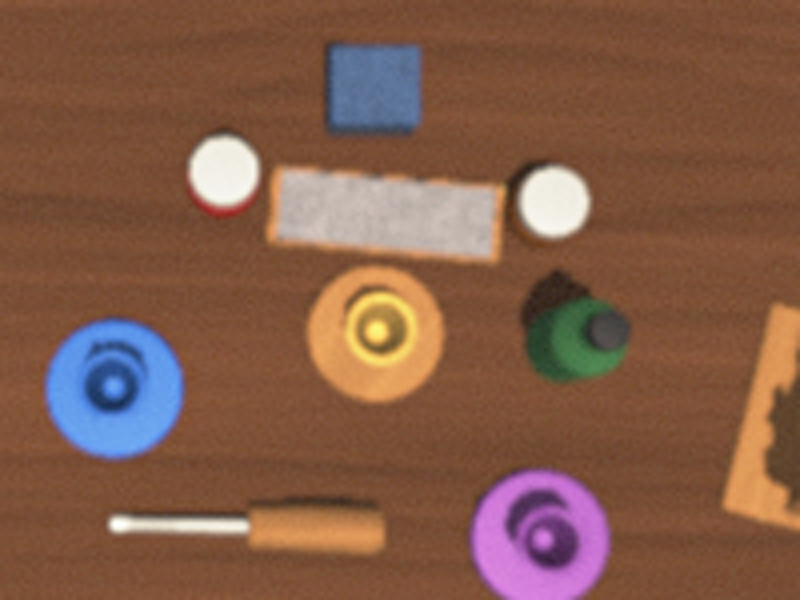

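View pics/c2.png

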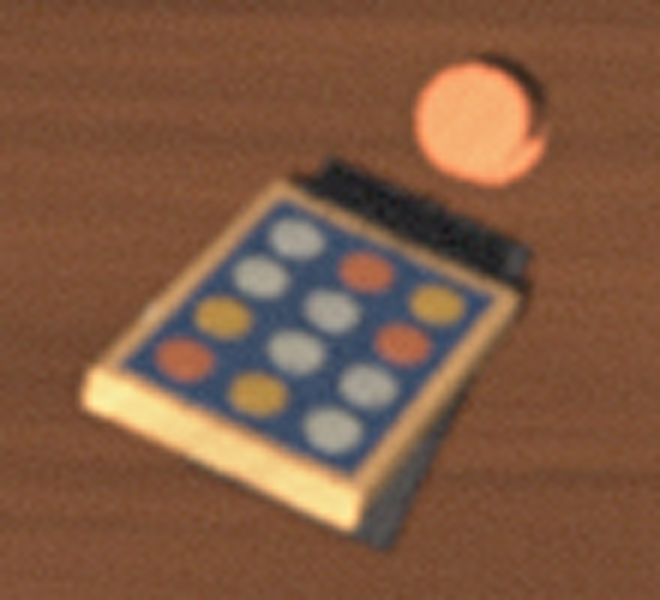

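View pics/c3.png

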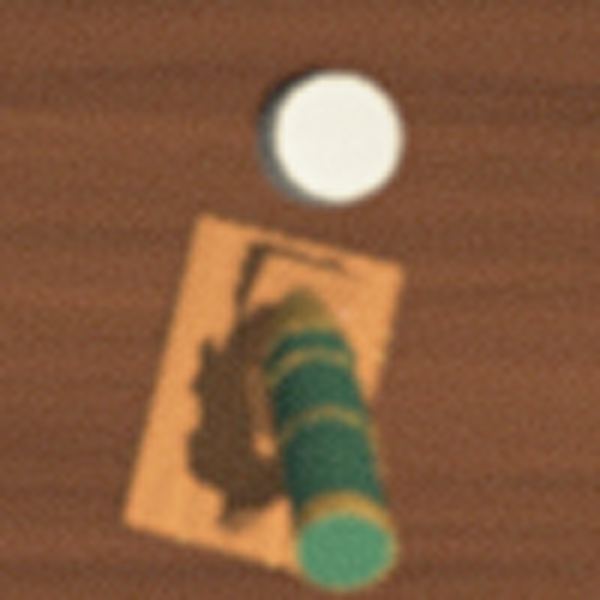

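The enlarged crop confirms it: brass cup on a wooden base at crop (380,328), i.e. px (325,222), directly behind the felt plinth (crop corners ~(272,168),(505,184),(500,262),(267,242)). The board's face corners and the post (top disc at crop (345,548), foot at (300,310)) are clear too. Now I'll measure them.

```bash
cat > h.py <<'E'
import numpy as np,cv2
from scipy.spatial.transform import Rotation as R
def load(n): 
    return dict(np.load(n))
def rays(c,uv):
    return np.c_[cv2.undistortPoints(np.array(uv,float).reshape(-1,1,2),c['K'],c['D']).reshape(-1,2),np.ones(len(uv))]
def atz(c,uv,z):
    T=np.linalg.inv(c['world_to_cam']); r=rays(c,uv)@T[:3,:3].T; o=T[:3,3]
    return o+r*((z-o[2])/r[:,2])[:,None]
def cloud(c):
    d=c['d'];v,u=np.mgrid[:d.shape[0],:d.shape[1]]
    r=rays(c,np.c_[u.ravel(),v.ravel()])*d.reshape(-1,1)
    T=np.linalg.inv(c['world_to_cam']); P=r@T[:3,:3].T+T[:3,3]
    P[d.ravel()<=0]=np.nan
    return P.reshape(*d.shape,3)
def proj(c,P):
    w=c['world_to_cam'];rv,_=cv2.Rodrigues(w[:3,:3])
    return cv2.projectPoints(np.array(P,float).reshape(-1,1,3),rv,w[:3,3],c['K'],c['D'])[0].reshape(-1,2)
E
python3 - <<'E'
from h import *
np.set_printoptions(precision=1,suppress=True)
c=load('pics/top0.npz')
f=lambda L,o,s:(np.array(L,float)+.5)/s-.5+np.array(o)
pl=atz(c,f([(272,168),(505,184),(500,262),(267,242)],(230,140),4),14)
print('plinth',pl[:,:2].tolist(),pl.mean(0), 'len',np.linalg.norm(pl[1]-pl[0]),np.linalg.norm(pl[3]-pl[0]))
yax=(pl[0]+pl[3]-pl[1]-pl[2]);print('yaw of y axis -90 deg',np.degrees(np.arctan2(yax[1],yax[0]))-90)
print('socket rim',atz(c,f([(380,328)],(230,140),4),52),'base',atz(c,f([(375,334)],(230,140),4),12))
for n,p,z in [('jr',(224,171),55),('ja',(554,201),55),('bottle top',(608,328),150),('box',(375,86),41)]:
    print(n,atz(c,f([p],(230,140),4),z))
P=cloud(c)
print('table z',np.nanmedian(P[300:380,300:400,2]), 'felt z',np.nanmedian(P[188:198,310:345,2]))
m=(P[...,2]>0)
# board plane
im=c['im']
mask=np.zeros(m.shape,np.uint8); poly=f([(285,200),(505,293),(355,480),(120,370)],(95,190),6)
cv2.fillPoly(mask,[poly.astype(int)],1)
Q=P[mask>0];Q=Q[np.isfinite(Q).all(1)]
for _ in range(3):
    m0=Q.mean(0);n=np.linalg.svd(Q-m0)[2][2];n*=np.sign(n[2]);r=(Q-m0)@n;Q=Q[abs(r)<3*r.std()]
print('board plane',n,m0,r.std(),'tilt',np.arccos(n[2]), 'need .921(=pi/2-.65)','az',np.degrees(np.arctan2(n[1],n[0])))
# corners on plane
T=np.linalg.inv(c['world_to_cam']);o=T[:3,3]
fc=f([(283,182),(522,290),(358,497),(97,374)],(95,190),6)
rr=rays(c,fc)@T[:3,:3].T
C=o+rr*(((m0-o)@n)/(rr@n))[:,None]
print('corners',C, [np.linalg.norm(C[i]-C[(i+1)%4]) for i in range(4)])
# cradle
cr=atz(c,f([(203,215),(405,267),(125,521)],(390,180),6),6);print('cradle corners',cr,'centre',(cr[1]+cr[2])/2,np.linalg.norm(cr[1]-cr[0]),np.linalg.norm(cr[2]-cr[0]))
x=cr[0]-cr[2];print('cradle x az',np.degrees(np.arctan2(x[1],x[0])))
top=atz(c,f([(347,550)],(390,180),6),24+150*np.cos(.65));print('post top centre',top)
print('tin',atz(c,f([(338,138)],(390,180),6),28),'spool',atz(c,f([(474,123)],(95,190),6),40))
E
```

```text
plinth [[632.8864604330622, -7.567131701398534], [626.7852793322606, -138.37869542089322], [582.7871244532644, -136.03149654458983], [591.1193600457849, -5.587794238464809]] [608.4 -71.9  14. ] len 130.953768993352 41.81397435730157
yaw of y axis -90 deg -3.1621718350464647
socket rim [[541.8 -66.4  52. ]] base [[541.1 -66.9  12. ]]
jr [[624.8  19.5  55. ]]
ja [[ 612.5 -159.3   55. ]]
bottle top [[ 537.7 -171.1  150. ]]
box [[675.8 -62.5  41. ]]
table z 0.5965308334232304 felt z 14.917735687032973
board plane [ 0.7 -0.3  0.6] [482.5 307.1  81.9] 1.508542247168495 tilt 0.9281628033192032 need .921(=pi/2-.65) az -23.571639330440338
corners [[538.3 334.3  28.2]
 [500.7 245.3  26.7]
 [427.8 277.  132.9]
 [466.4 365.6 132.8]] [np.float64(96.55933657508425), np.float64(132.6344696511823), np.float64(96.58172564219291), np.float64(130.71722533911714)]
cradle corners [[ 563.8 -292.3    6. ]
 [ 545.9 -368.3    6. ]
 [ 448.9 -263.2    6. ]] centre [ 497.4 -315.8    6. ] 78.02078126787349 118.45237883462906
cradle x az -14.214434709002358
post top centre [[ 442.9 -303.   143.4]]
tin [[ 591.6 -336.4   28. ]] spool [[560.6 262.6  40. ]]
```

```bash
cat >> h.py <<'E'
def frame(o,az,tilt):
    a=np.radians(az);h=np.array([np.cos(a),np.sin(a),0]);k=np.array([0,0,1.])
    u=-np.sin(tilt)*h+np.cos(tilt)*k; x=np.cos(tilt)*h+np.sin(tilt)*k
    return np.array(o,float),np.c_[x,np.cross(u,x),u]
def toolR(y,z):
    return np.c_[np.cross(y,z),y,z]
def plan(p0,R0,p1,R1,n):
    """constant body twist; report per-row dp & twist in units, scipy expm/logm"""
    from scipy.linalg import logm
    A=np.eye(4);A[:3,:3]=R0;A[:3,3]=p0;B=np.eye(4);B[:3,:3]=R1;B[:3,3]=p1
    L=np.real(logm(np.linalg.inv(A)@B))/n
    w=np.degrees([L[2,1],L[0,2],L[1,0]])/6; v=L[:3,3]
    # row: shift then turn about new origin; displacement of one step
    from scipy.linalg import expm
    S=expm(L)
    return S[:3,3]/25, R.from_matrix(S[:3,:3]).as_rotvec(degrees=True)/6
def pose(s): return np.array(s['eef_pos']),R.from_quat(s['tcp_rot']).as_matrix()
# estimates
BO,BR=frame((513.6,292.3,22.6),-23.2,.65)
E
python3 - <<'E'
from h import *
from bench import bot
np.set_printoptions(precision=3,suppress=True)
s=bot.read_state();p,Rr=pose(s)
G=toolR(BR[:,0],-BR[:,2]); g=BO+BR[:,2]*116
pre=g+80*BR[:,2]
print(g,pre,R.from_matrix(G).as_quat())
print(plan(p,Rr,pre,G,18), 'rot first',R.from_matrix(Rr.T@G).as_rotvec(degrees=True)/6)
# path
d,t=plan(p,Rr,pre,G,18)
d=d.round(2);t=t.round(2)
for i in range(18):
    p=p+Rr@(d*25);Rr=Rr@R.from_rotvec(t*6,degrees=True).as_matrix()
    if i%4==1: print(p)
E
```

```text
[449.075 319.955 114.946] [404.575 339.028 178.632] [0.791 0.522 0.176 0.267]
(array([-0.64 ,  0.235,  0.324]), array([-0.261, -0.286,  0.85 ])) rot first [-4.695 -5.143 15.292]
[201.923 523.763 240.296]
[271.33  506.999 216.882]
[333.581 467.805 201.543]
[380.261 409.839 191.172]
[405.316 339.603 181.912]
```

Call:
carry_out:
  series:
    - {"dp":[-0.64,0.24,0.32],"twist":[-0.26,-0.29,0.85]}
    - {"dp":[-0.64,0.24,0.32],"twist":[-0.26,-0.29,0.85]}
    - {"dp":[-0.64,0.24,0.32],"twist":[-0.26,-0.29,0.85]}
    - {"dp":[-0.64,0.24,0.32],"twist":[-0.26,-0.29,0.85]}
    - {"dp":[-0.64,0.24,0.32],"twist":[-0.26,-0.29,0.85]}
    - {"dp":[-0.64,0.24,0.32],"twist":[-0.26,-0.29,0.85]}
    - {"dp":[-0.64,0.24,0.32],"twist":[-0.26,-0.29,0.85]}
    - {"dp":[-0.64,0.24,0.32],"twist":[-0.26,-0.29,0.85]}
    - {"dp":[-0.64,0.24,0.32],"twist":[-0.26,-0.29,0.85]}
    - {"dp":[-0.64,0.24,0.32],"twist":[-0.26,-0.29,0.85]}
    - {"dp":[-0.64,0.24,0.32],"twist":[-0.26,-0.29,0.85]}
    - {"dp":[-0.64,0.24,0.32],"twist":[-0.26,-0.29,0.85]}
    - {"dp":[-0.64,0.24,0.32],"twist":[-0.26,-0.29,0.85]}
    - {"dp":[-0.64,0.24,0.32],"twist":[-0.26,-0.29,0.85]}
    - {"dp":[-0.64,0.24,0.32],"twist":[-0.26,-0.29,0.85]}
    - {"dp":[-0.64,0.24,0.32],"twist":[-0.26,-0.29,0.85]}
    - {"dp":[-0.64,0.24,0.32],"twist":[-0.26,-0.29,0.85]}
    - {"dp":[-0.64,0.24,0.32],"twist":[-0.26,-0.29,0.85]}
    - {"dp":[0,0,0],"twist":[0,0,0]}
  grip: 60

```text
clock: 2.52
eef_pos: [405.1, 339.2, 181.6]
tcp_rot: [0.791, 0.521, 0.174, 0.27]
contact_force: [-0.6, 1.0, -0.2]
grip_width: 0.702
```

```bash
cat > snap.py <<'E'
from h import *
from bench import bot
import sys
def snap(n,tag):
    c=bot.get_calibration(n); im,d=bot.get_image(n)
    c={k:np.array(c[k]) for k in c}; c.update(im=im,d=d)
    np.savez(f"pics/{tag}.npz",**c); cv2.imwrite(f"pics/{tag}.png",im[:,:,::-1]); return c
if __name__=='__main__':
    snap(sys.argv[1],sys.argv[2])
    np.set_printoptions(precision=3,suppress=True)
    s=bot.read_state(); print(s['clock'],s['eef_pos'],s['tcp_rot'],s['contact_force'],s['q'],s['grip_width'])
E
python3 snap.py wrist w1
```

```text
2.575 [405.37  340.055 182.093] [0.791 0.521 0.174 0.269] [0.751 0.801 0.796] [ 0.85   0.278  1.899 -0.813  0.923  1.75 ] 0.7033672703924188
```

View pics/w1.png

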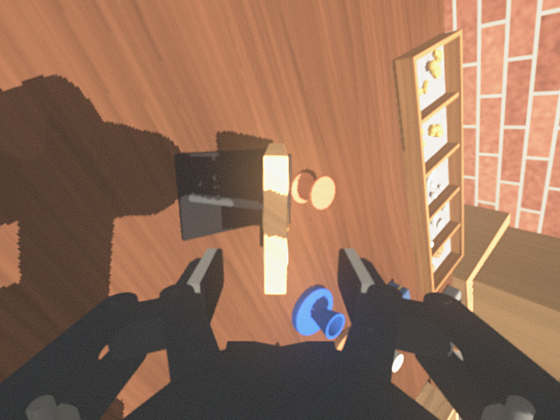

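Run:
```python
import cv2
im=cv2.imread('pics/w1.png')
cv2.imwrite('pics/w1c.png',cv2.resize(im[135:305,230:320],None,fx=3.5,fy=3.5,interpolation=cv2.INTER_CUBIC))
from h import *
np.set_printoptions(precision=2,suppress=True)
c=load('pics/w1.npz')
b=lambda x,y,z:BO+BR@np.array([x,y,z])
print(proj(c,[b(-8,-50,130),b(8,-50,130),b(8,50,130),b(-8,50,130),b(0,0,130)]))
```

```text
[[268.06 294.09]
 [289.76 294.09]
 [291.55 157.23]
 [266.51 157.19]
 [278.97 230.56]]
```

View pics/w1c.png

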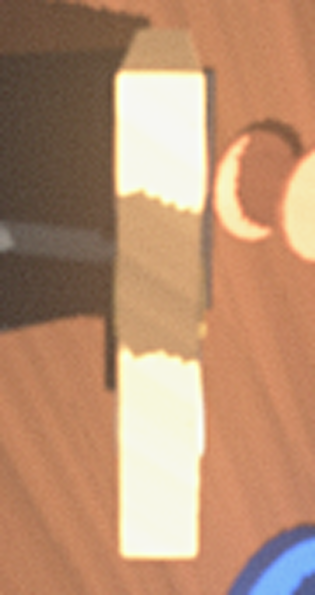

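Run:
```python
from h import *
from bench import bot
np.set_printoptions(precision=3,suppress=True)
p,Rr=pose(bot.read_state())
G=toolR(BR[:,0],-BR[:,2]); g=BO+BR[:,2]*116-2*BR[:,0]
print('tool-frame shift mm',Rr.T@(g-p),'turn units',R.from_matrix(Rr.T@G).as_rotvec(degrees=True)/6)
```

```text
tool-frame shift mm [-0.837 -4.632 82.548] turn units [0.032 0.048 0.014]
```

Call:
carry_out:
  series:
    - {"dp":[-0.03,-0.18,0.4],"twist":[0.03,0.05,0]}
    - {"dp":[0,0,0.6],"twist":[0,0,0]}
    - {"dp":[0,0,0.6],"twist":[0,0,0]}
    - {"dp":[0,0,0.6],"twist":[0,0,0]}
    - {"dp":[0,0,0.6],"twist":[0,0,0]}
    - {"dp":[0,0,0.4],"twist":[0,0,0]}
    - {"dp":[0,0,0.1],"twist":[0,0,0]}
    - {"dp":[0,0,0],"twist":[0,0,0]}

```text
clock: 3.58
eef_pos: [448.0, 321.0, 114.1]
tcp_rot: [0.791, 0.521, 0.176, 0.267]
contact_force: [0.6, 0.0, 0.3]
grip_width: 0.701
```

```bash
python3 snap.py wrist w2
python3 - <<'E'
from h import *
from bench import bot
p,Rr=pose(bot.read_state());print((BR.T@(p-BO)).round(2))
E
```

```text
3.625 [447.993 321.163 114.404] [0.791 0.521 0.177 0.267] [-0.064 -0.538 -0.066] [ 0.753  0.389  1.953 -0.946  0.754  1.858] 0.7050618272770067
[ -1.5    0.68 116.46]
```

View pics/w2.png

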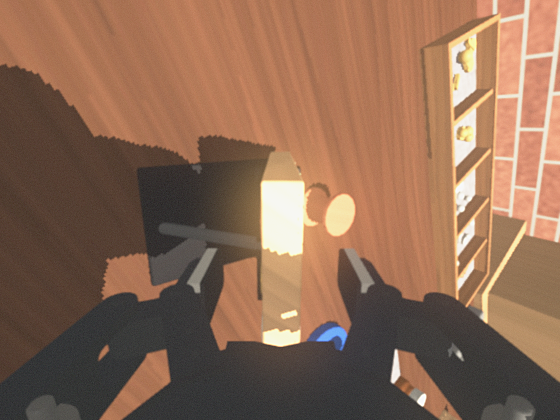

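The board edge (cols 262–303) lies between the pads (about 213 and 343), close to centred, so I'm closing.

Call:
carry_out:
  series:
    - {"dp":[0,0,0],"twist":[0,0,0]}
    - {"dp":[0,0,0],"twist":[0,0,0]}
    - {"dp":[0,0,0],"twist":[0,0,0]}
    - {"dp":[0,0,0],"twist":[0,0,0]}
    - {"dp":[0,0,0],"twist":[0,0,0]}
    - {"dp":[0,0,0],"twist":[0,0,0]}
  grip: 0
  squeeze: 50

```text
clock: 4.38
eef_pos: [447.9, 321.3, 114.5]
tcp_rot: [0.791, 0.521, 0.177, 0.267]
contact_force: [-3.7, 1.9, 5.3]
grip_width: 0.185
```

Call:
carry_out:
  series:
    - {"dp":[0,0,-0.2],"twist":[0,0,0]}
    - {"dp":[0,0,-0.5],"twist":[0,0,0]}
    - {"dp":[0,0,-0.8],"twist":[0,0,0]}
    - {"dp":[0,0,-0.8],"twist":[0,0,0]}
    - {"dp":[0,0,-0.8],"twist":[0,0,0]}
    - {"dp":[0,0,-0.6],"twist":[0,0,0]}
    - {"dp":[0,0,-0.3],"twist":[0,0,0]}
    - {"dp":[0,0,0],"twist":[0,0,0]}

```text
clock: 5.38
eef_pos: [392.0, 345.1, 194.0]
tcp_rot: [0.791, 0.522, 0.177, 0.267]
contact_force: [0.5, 0.2, -1.4]
grip_width: 0.181
```

```bash
python3 snap.py scene s1;  python3 - <<'E'
from h import *
from bench import bot
np.set_printoptions(precision=3,suppress=True)
p,Rr=pose(bot.read_state())
# grasp offset: TCP in board frame assumed (0, .7,116.5)
PR=R.from_euler('z',-3.2,degrees=True).as_matrix(); PO=np.array([608.2,-71.5,14.])
G=toolR(PR[:,0],-PR[:,2]); t=PO+PR@np.array([0,.7,116.5])
over=t+[0,0,100]
print(p,over,t)
n=20
d,w=plan(p,Rr,over,G,n);print(d,w)
q=p.copy();Q=Rr.copy()
for i in range(n):
    q=q+Q@(d*25);Q=Q@R.from_rotvec(w*6,degrees=True).as_matrix()
    bo=q+Q@np.array([0,0,116.5]); print(q.round(),'bottom',bo.round())
E
```

```text
5.425 [392.041 344.822 193.484] [0.791 0.521 0.176 0.267] [-0.015 -0.452 -1.807] [ 0.876  0.256  1.894 -0.794  0.952  1.745] 0.17910418626698021
[392.041 344.822 193.484] [608.239 -70.801 230.5  ] [608.239 -70.801 130.5  ]
[-0.711  0.615  0.153] [ 0.308  0.054 -0.161]
[398. 323. 200.] bottom [461. 297. 105.]
[405. 301. 206.] bottom [465. 276. 109.]
[413. 279. 211.] bottom [470. 256. 112.]
[421. 257. 216.] bottom [475. 236. 115.]
[429. 235. 221.] bottom [481. 216. 118.]
[438. 214. 225.] bottom [487. 196. 121.]
[448. 192. 229.] bottom [493. 176. 123.]
[458. 171. 232.] bottom [500. 156. 124.]
[469. 150. 235.] bottom [507. 137. 126.]
[479. 129. 237.] bottom [515. 117. 127.]
[491. 108. 239.] bottom [523.  97. 128.]
[503.  87. 240.] bottom [531.  78. 128.]
[515.  66. 241.] bottom [540.  59. 128.]
[527.  46. 241.] bottom [549.  40. 127.]
[540.  26. 241.] bottom [558.  21. 126.]
[553.   6. 240.] bottom [568.   2. 124.]
[566. -13. 238.] bottom [577. -16. 123.]
[580. -33. 236.] bottom [588. -35. 120.]
[594. -52. 234.] bottom [598. -53. 117.]
[608. -71. 230.] bottom [608. -71. 114.]
```

View pics/s1.png

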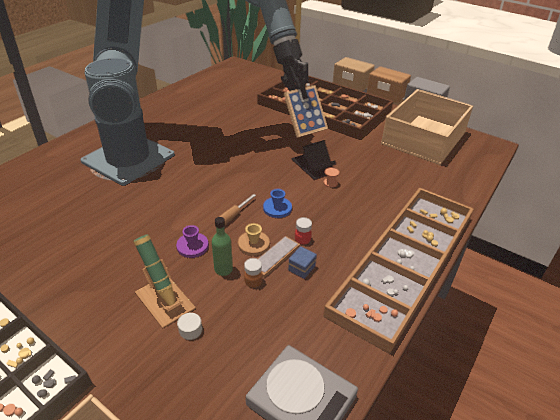

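Board is held clear of the easel. Next I carry it over the plinth.

Call:
carry_out:
  series:
    - {"dp":[-0.71,0.62,0.15],"twist":[0.31,0.05,-0.16]}
    - {"dp":[-0.71,0.61,0.15],"twist":[0.31,0.05,-0.16]}
    - {"dp":[-0.71,0.62,0.15],"twist":[0.31,0.05,-0.16]}
    - {"dp":[-0.71,0.61,0.15],"twist":[0.31,0.05,-0.16]}
    - {"dp":[-0.71,0.62,0.15],"twist":[0.31,0.05,-0.16]}
    - {"dp":[-0.71,0.61,0.15],"twist":[0.31,0.05,-0.16]}
    - {"dp":[-0.71,0.62,0.15],"twist":[0.31,0.05,-0.16]}
    - {"dp":[-0.71,0.61,0.15],"twist":[0.31,0.05,-0.16]}
    - {"dp":[-0.71,0.62,0.15],"twist":[0.31,0.05,-0.16]}
    - {"dp":[-0.71,0.61,0.15],"twist":[0.31,0.05,-0.16]}
    - {"dp":[-0.71,0.62,0.15],"twist":[0.31,0.05,-0.16]}
    - {"dp":[-0.71,0.61,0.15],"twist":[0.31,0.05,-0.16]}
    - {"dp":[-0.71,0.62,0.15],"twist":[0.31,0.05,-0.16]}
    - {"dp":[-0.71,0.61,0.15],"twist":[0.31,0.05,-0.16]}
    - {"dp":[-0.71,0.62,0.15],"twist":[0.31,0.05,-0.16]}
    - {"dp":[-0.71,0.61,0.15],"twist":[0.31,0.05,-0.16]}
    - {"dp":[-0.71,0.62,0.15],"twist":[0.31,0.05,-0.16]}
    - {"dp":[-0.71,0.61,0.15],"twist":[0.31,0.05,-0.16]}
    - {"dp":[-0.71,0.62,0.15],"twist":[0.31,0.05,-0.16]}
    - {"dp":[-0.71,0.61,0.15],"twist":[0.31,0.05,-0.16]}

```text
clock: 7.92
eef_pos: [606.8, -72.1, 231.3]
tcp_rot: [0.728, 0.685, -0.005, -0.001]
contact_force: [-0.1, 0.4, -1.8]
grip_width: 0.177
```

```bash
python3 snap.py scene s2;python3 snap.py top t2;  python3 - <<'E'
from h import *
from bench import bot
np.set_printoptions(precision=3,suppress=True)
p,Rr=pose(bot.read_state())
PR=R.from_euler('z',-3.2,degrees=True).as_matrix(); PO=np.array([608.2,-71.5,14.])
G=toolR(PR[:,0],-PR[:,2]); t=PO+PR@np.array([0,.7,116.5])
print(p,Rr.T@(t-p),R.from_matrix(Rr.T@G).as_rotvec(degrees=True)/6)
im=cv2.imread('pics/s2.png');cv2.imwrite('pics/s2c.png',cv2.resize(im[110:310,170:350],None,fx=3,fy=3,interpolation=cv2.INTER_CUBIC))
im=cv2.imread('pics/t2.png');cv2.imwrite('pics/t2c.png',cv2.resize(im[130:280,230:430],None,fx=4,fy=4,interpolation=cv2.INTER_CUBIC))
E
```

```text
7.975 [608.584 -74.939 230.393] [ 0.729  0.685 -0.006 -0.   ] [ 2.341 -2.64  -1.657] [-0.299  0.393  1.407 -0.01   1.347 -0.235] 0.1795185648989284
8.025 [607.666 -73.53  230.393] [ 0.729  0.685 -0.005 -0.001] [ 0.672 -0.039 -1.734] [-0.298  0.391  1.411 -0.009  1.346 -0.233] 0.17909738701361566
[607.666 -73.53  230.393] [ 3.465  1.228 99.865] [-0.079  0.067 -0.067]
```

View pics/s2c.png

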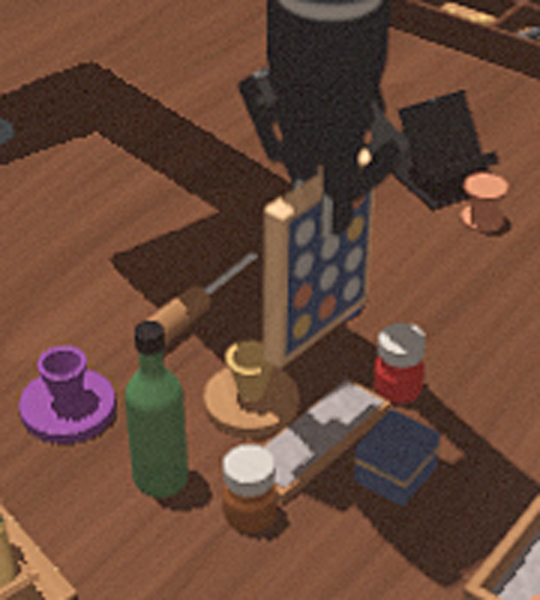

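View pics/t2c.png

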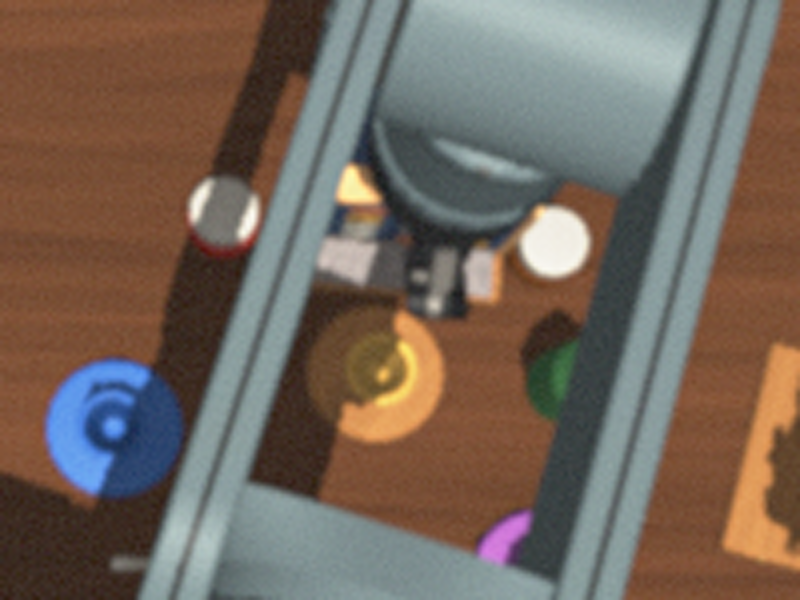

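Call:
carry_out:
  series:
    - {"dp":[0.14,0.05,0.3],"twist":[-0.08,0.07,-0.07]}
    - {"dp":[0,0,0.6],"twist":[0,0,0]}
    - {"dp":[0,0,0.7],"twist":[0,0,0]}
    - {"dp":[0,0,0.7],"twist":[0,0,0]}
    - {"dp":[0,0,0.6],"twist":[0,0,0]}
    - {"dp":[0,0,0.4],"twist":[0,0,0]}
    - {"dp":[0,0,0.2],"twist":[0,0,0]}
    - {"dp":[0,0,0.1],"twist":[0,0,0]}
    - {"dp":[0,0,0],"twist":[0,0,0]}
    - {"dp":[0,0,0],"twist":[0,0,0]}

```text
clock: 9.28
eef_pos: [608.7, -67.4, 143.0]
tcp_rot: [0.726, 0.688, 0.002, 0.001]
contact_force: [0.1, -0.5, -1.5]
grip_width: 0.178
```

```bash
python3 snap.py scene s3;  python3 - <<'E'
from h import *
from bench import bot
np.set_printoptions(precision=3,suppress=True)
p,Rr=pose(bot.read_state())
PR=R.from_euler('z',-3.2,degrees=True).as_matrix(); PO=np.array([608.2,-71.5,14.])
G=toolR(PR[:,0],-PR[:,2]); t=PO+PR@np.array([0,.7,116.5])
print(p,Rr.T@(t-p),R.from_matrix(Rr.T@G).as_rotvec(degrees=True)/6)
im=cv2.imread('pics/s3.png');cv2.imwrite('pics/s3c.png',cv2.resize(im[150:300,210:340],None,fx=4,fy=4,interpolation=cv2.INTER_CUBIC))
c=load('pics/s3.npz')
b=lambda x,y,z:PO+PR@np.array([x,y,z])
print((proj(c,[b(22,-65,0),b(22,65,0),b(8,-50,0),b(8,50,0),b(-8,-50,0),b(8,-50,130),b(-8,-50,130),b(8,50,130)])+.5-[210,150])*4)
E
```

```text
9.325 [608.689 -67.339 142.961] [0.726 0.688 0.002 0.001] [-0.663 -0.308 -1.288] [-0.293  0.459  1.532  0.002  1.147 -0.241] 0.17843146385369738
[608.689 -67.339 142.961] [-3.492 -0.311 12.457] [ 0.034 -0.008  0.027]
[[221.391 495.499]
 [362.042 370.727]
 [219.448 468.275]
 [328.001 373.605]
 [197.721 454.899]
 [220.193 293.556]
 [196.515 280.394]
 [337.868 201.449]]
```

View pics/s3c.png

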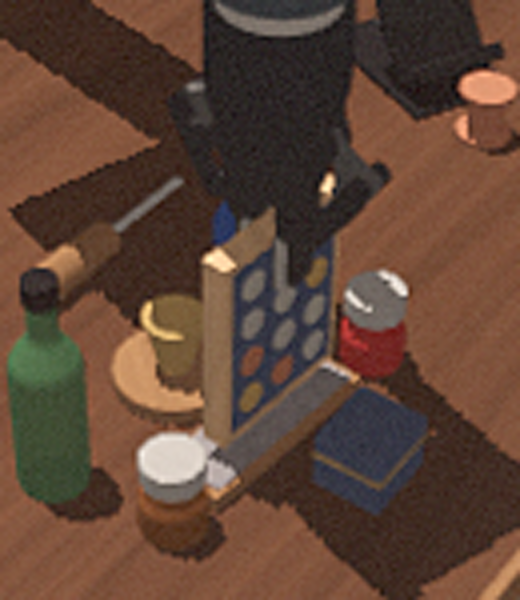

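Call:
carry_out:
  series:
    - {"dp":[-0.14,-0.01,0.12],"twist":[0.03,0,0.03]}
    - {"dp":[0,0,0.12],"twist":[0,0,0]}
    - {"dp":[0,0,0.1],"twist":[0,0,0]}
    - {"dp":[0,0,0.06],"twist":[0,0,0]}
    - {"dp":[0,0,0.04],"twist":[0,0,0]}
    - {"dp":[0,0,0],"twist":[0,0,0]}

```text
clock: 10.07
eef_pos: [608.0, -70.7, 131.4]
tcp_rot: [0.727, 0.687, 0.0, -0.001]
contact_force: [-0.4, 0.3, -1.7]
grip_width: 0.181
```

Call:
carry_out:
  series:
    - {"dp":[0,0,0.04],"twist":[0,0,0]}
    - {"dp":[0,0,0],"twist":[0,0,0]}

```text
clock: 10.32
eef_pos: [608.1, -70.8, 130.7]
tcp_rot: [0.727, 0.687, 0.0, -0.0]
contact_force: [0.8, -0.4, -1.1]
grip_width: 0.179
```

Call:
carry_out:
  series:
    - {"dp":[0,0,0.04],"twist":[0,0,0]}
    - {"dp":[0,0,0.02],"twist":[0,0,0]}
    - {"dp":[0,0,0],"twist":[0,0,0]}

```text
clock: 10.7
eef_pos: [608.3, -71.0, 130.5]
tcp_rot: [0.727, 0.687, 0.0, 0.0]
contact_force: [-2.8, -1.2, 7.6]
grip_width: 0.181
```

```bash
cat > chk.py <<'E'
import sys
from snap import *
tag=sys.argv[1]
snap('scene',tag)
im=cv2.imread(f'pics/{tag}.png');cv2.imwrite(f'pics/{tag}c.png',cv2.resize(im[150:300,210:340],None,fx=4,fy=4,interpolation=cv2.INTER_CUBIC))
E
python3 chk.py s4
```

```text
(no output)
```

View pics/s4c.png

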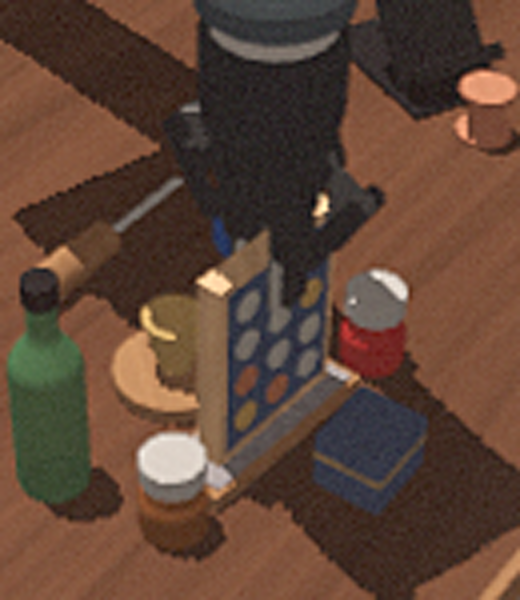

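Call:
carry_out:
  series:
    - {"dp":[0,0,0],"twist":[0,0,0]}
    - {"dp":[0,0,0],"twist":[0,0,0]}
    - {"dp":[0,0,0],"twist":[0,0,0]}
    - {"dp":[0,0,0],"twist":[0,0,0]}
  grip: 40

```text
clock: 11.25
eef_pos: [607.9, -70.7, 128.7]
tcp_rot: [0.727, 0.687, 0.0, -0.001]
contact_force: [-0.3, 0.7, 0.7]
grip_width: 0.467
```

```bash
python3 chk.py s5
```

```text
(no output)
```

View pics/s5c.png

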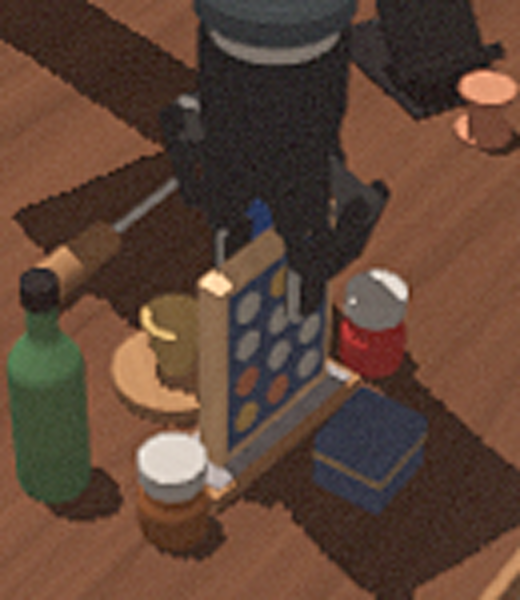

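Call:
carry_out:
  series:
    - {"dp":[0,0,-0.3],"twist":[0,0,0]}
    - {"dp":[0,0,-0.6],"twist":[0,0,0]}
    - {"dp":[0,0,-1],"twist":[0,0,0]}
    - {"dp":[0,0,-1],"twist":[0,0,0]}
    - {"dp":[0,0,-1],"twist":[0,0,0]}
    - {"dp":[0,0,-1],"twist":[0,0,0]}
    - {"dp":[0,0,-0.6],"twist":[0,0,0]}
  grip: 60

```text
clock: 12.18
eef_pos: [608.6, -71.0, 269.2]
tcp_rot: [0.727, 0.687, 0.001, 0.001]
contact_force: [1.2, -0.5, -0.0]
grip_width: 0.702
```

```bash
cat >> h.py <<'E'
QO,QR=frame((528,-323.6,24),-14.0,.65)
E
python3 - <<'E'
from h import *
from bench import bot
np.set_printoptions(precision=3,suppress=True)
p,Rr=pose(bot.read_state())
G=toolR(QR[:,1],-QR[:,2]); t=QO+QR[:,2]*216
print(p,t,QO+QR[:,2]*136)
n=19
d,w=plan(p,Rr,t,G,n);print(d,w)
q=p.copy();Q=Rr.copy()
for i in range(n):
    q=q+Q@(d*25);Q=Q@R.from_rotvec(w*6,degrees=True).as_matrix()
    if i%3==0: print(q.round(),'tip',(q+Q@[0,0,25]).round())
E
```

```text
[608.569 -70.993 269.25 ] [ 401.163 -291.976  195.954] [ 448.139 -303.689  132.267]
[-0.114 -0.695  0.143] [-0.224 -0.271 -0.669]
[591. -73. 266.] tip [592. -74. 241.]
[541. -86. 253.] tip [543. -89. 228.]
[ 495. -111.  239.] tip [ 500. -115.  215.]
[ 457. -146.  225.] tip [ 464. -151.  202.]
[ 427. -190.  212.] tip [ 437. -195.  190.]
[ 409. -239.  202.] tip [ 421. -244.  181.]
[ 401. -292.  196.] tip [ 416. -296.  176.]
```

Call:
carry_out:
  series:
    - {"dp":[-0.11,-0.7,0.14],"twist":[-0.22,-0.27,-0.67]}
    - {"dp":[-0.11,-0.7,0.14],"twist":[-0.22,-0.27,-0.67]}
    - {"dp":[-0.11,-0.7,0.14],"twist":[-0.22,-0.27,-0.67]}
    - {"dp":[-0.11,-0.7,0.14],"twist":[-0.22,-0.27,-0.67]}
    - {"dp":[-0.11,-0.7,0.14],"twist":[-0.22,-0.27,-0.67]}
    - {"dp":[-0.11,-0.7,0.14],"twist":[-0.22,-0.27,-0.67]}
    - {"dp":[-0.11,-0.7,0.14],"twist":[-0.22,-0.27,-0.67]}
    - {"dp":[-0.11,-0.7,0.14],"twist":[-0.22,-0.27,-0.67]}
    - {"dp":[-0.11,-0.7,0.14],"twist":[-0.22,-0.27,-0.67]}
    - {"dp":[-0.11,-0.7,0.14],"twist":[-0.22,-0.27,-0.67]}
    - {"dp":[-0.11,-0.7,0.14],"twist":[-0.22,-0.27,-0.67]}
    - {"dp":[-0.11,-0.7,0.14],"twist":[-0.22,-0.27,-0.67]}
    - {"dp":[-0.11,-0.7,0.14],"twist":[-0.22,-0.27,-0.67]}
    - {"dp":[-0.11,-0.7,0.14],"twist":[-0.22,-0.27,-0.67]}
    - {"dp":[-0.11,-0.7,0.14],"twist":[-0.22,-0.27,-0.67]}
    - {"dp":[-0.11,-0.7,0.14],"twist":[-0.22,-0.27,-0.67]}
    - {"dp":[-0.11,-0.7,0.14],"twist":[-0.22,-0.27,-0.67]}
    - {"dp":[-0.11,-0.7,0.14],"twist":[-0.22,-0.27,-0.67]}
    - {"dp":[-0.11,-0.7,0.14],"twist":[-0.22,-0.27,-0.67]}
    - {"dp":[0,0,0],"twist":[0,0,0]}

```text
clock: 14.68
eef_pos: [396.7, -292.8, 195.2]
tcp_rot: [0.117, 0.942, -0.041, 0.312]
contact_force: [-0.0, 0.5, -0.3]
grip_width: 0.703
```

```bash
python3 snap.py wrist w3
python3 - <<'E'
from h import *
c=load('pics/w3.npz')
im=cv2.imread('pics/w3.png')
b=lambda x,y,z:QO+QR@np.array([x,y,z])
a=np.linspace(0,2*np.pi,60)
def dr(pts,col):
    cv2.polylines(im,[np.round(proj(c,pts)).astype(int)],True,col,1)
dr([b(16*np.cos(t),16*np.sin(t),150) for t in a],(0,0,255))
print(proj(c,[b(0,0,150),b(16,0,150),b(-16,0,150),b(0,16,150),b(0,-16,150)]).round(1))
cv2.imwrite('pics/w3o.png',im)
cv2.imwrite('pics/w3c.png',cv2.resize(cv2.imread('pics/w3.png')[120:300,220:340],None,fx=4,fy=4,interpolation=cv2.INTER_CUBIC)[:600])
E
```

```text
14.725 [ 396.779 -291.742  195.021] [ 0.115  0.942 -0.041  0.311] [-0.415 -0.349  0.068] [-1.221 -0.023  2.215  0.823  0.736 -3.117] 0.7029311620207622
[[283.1 239.3]
 [283.  260.5]
 [283.2 217.3]
 [306.2 239.4]
 [260.  239.3]]
```

View pics/w3o.png

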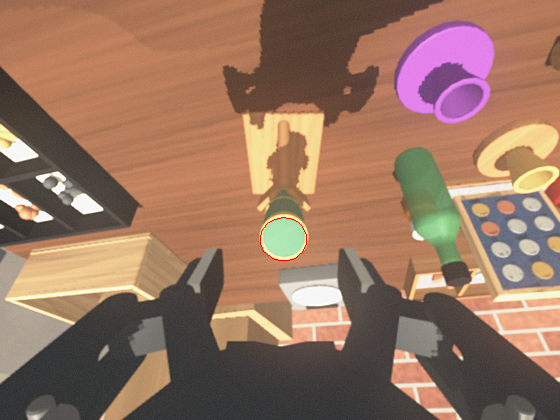

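View pics/w3c.png

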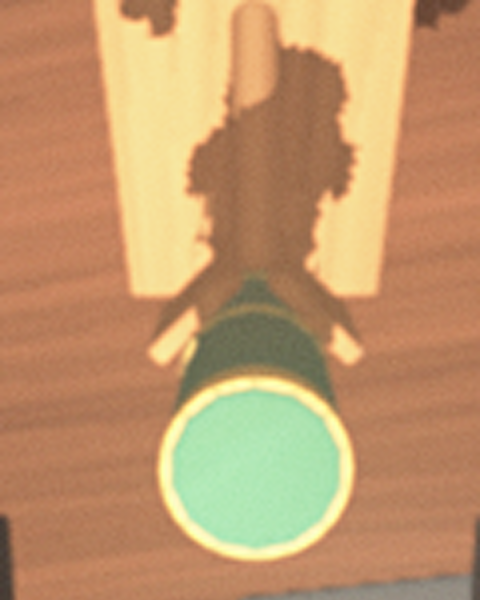

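Only the real socket's decoys and the bottle are near; the predicted disc (283,239) overlays the seen post top (284,237). Joint 6 is at its limit, so I'll turn the jaws 18° about the post's axis, since a round post can take any jaw angle.

Run:
```python
from h import *
from bench import bot
np.set_printoptions(precision=3,suppress=True)
p,Rr=pose(bot.read_state())
G=toolR(QR[:,1],-QR[:,2])
G=G@R.from_euler('z',18,degrees=True).as_matrix()
g=QO+QR[:,2]*136-1.0*QR[:,0]+.5*QR[:,1]; pre=g+QR[:,2]*80
print('turn',R.from_matrix(Rr.T@G).as_rotvec(degrees=True)/6,'shift now (tool)',(Rr.T@(pre-p))/25,'final',G.T@(g-pre)/25)
```

```text
turn [-0.055 -0.097  3.033] shift now (tool) [-0.121  0.053  0.073] final [0.  0.  3.2]
```

Call:
carry_out:
  series:
    - {"dp":[-0.12,0.05,0.07],"twist":[-0.01,-0.02,0.6]}
    - {"dp":[0,0,0],"twist":[-0.01,-0.02,0.6]}
    - {"dp":[0,0,0],"twist":[-0.01,-0.02,0.6]}
    - {"dp":[0,0,0],"twist":[-0.01,-0.02,0.6]}
    - {"dp":[0,0,0],"twist":[-0.01,-0.02,0.6]}
    - {"dp":[0,0,0],"twist":[0,0,0]}

```text
clock: 15.48
eef_pos: [401.1, -289.7, 195.6]
tcp_rot: [0.258, 0.912, 0.01, 0.319]
contact_force: [1.0, -0.3, -0.4]
grip_width: 0.705
```

Run:
```python
from h import *
from bench import bot
np.set_printoptions(precision=3,suppress=True)
s=bot.read_state();p,Rr=pose(s)
G=toolR(QR[:,1],-QR[:,2])
G=G@R.from_euler('z',18,degrees=True).as_matrix()
g=QO+QR[:,2]*136-1.0*QR[:,0]+.5*QR[:,1]
print(s['q'],'turn',R.from_matrix(Rr.T@G).as_rotvec(degrees=True)/6,'shift now (tool)',(Rr.T@(g-p))/25)
```

```text
[-1.216 -0.021  2.218  0.844  0.734 -2.821] turn [0.008 0.002 0.062] shift now (tool) [-0.007 -0.07   3.203]
```

Call:
carry_out:
  series:
    - {"dp":[-0.01,-0.07,0.5],"twist":[0,0,0]}
    - {"dp":[0,0,0.7],"twist":[0,0,0]}
    - {"dp":[0,0,0.7],"twist":[0,0,0]}
    - {"dp":[0,0,0.6],"twist":[0,0,0]}
    - {"dp":[0,0,0.4],"twist":[0,0,0]}
    - {"dp":[0,0,0.2],"twist":[0,0,0]}
    - {"dp":[0,0,0.1],"twist":[0,0,0]}
    - {"dp":[0,0,0],"twist":[0,0,0]}

```text
clock: 16.48
eef_pos: [447.2, -304.3, 131.7]
tcp_rot: [0.26, 0.911, 0.011, 0.32]
contact_force: [0.0, -0.1, 0.0]
grip_width: 0.704
```

```bash
python3 snap.py wrist w4
python3 - <<'E'
from h import *
from bench import bot
np.set_printoptions(precision=2,suppress=True)
p,Rr=pose(bot.read_state());print(QR.T@(p-QO))
E
```

```text
16.525 [ 447.174 -304.365  131.82 ] [0.26  0.911 0.011 0.32 ] [ 0.278  0.209 -0.683] [-1.103  0.184  2.211  1.072  0.549 -3.006] 0.7020149663626518
[ -0.89  -0.89 136.11]
```

View pics/w4.png

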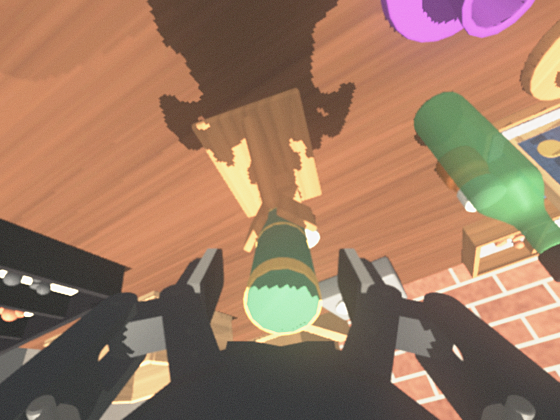

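The post (centre col ~282) sits between the pads (mid ~279). I'll make a small correction and close.

Call:
carry_out:
  series:
    - {"dp":[0,0.04,0],"twist":[0,0,0]}
    - {"dp":[0,0,0],"twist":[0,0,0]}
    - {"dp":[0,0,0],"twist":[0,0,0]}
    - {"dp":[0,0,0],"twist":[0,0,0]}
    - {"dp":[0,0,0],"twist":[0,0,0]}
  grip: 0
  squeeze: 60

```text
clock: 17.15
eef_pos: [447.6, -303.4, 132.3]
tcp_rot: [0.26, 0.911, 0.011, 0.32]
contact_force: [-4.8, 1.9, 4.9]
grip_width: 0.36
```

Call:
carry_out:
  series:
    - {"dp":[0,0,-0.2],"twist":[0,0,0]}
    - {"dp":[0,0,-0.5],"twist":[0,0,0]}
    - {"dp":[0,0,-0.7],"twist":[0,0,0]}
    - {"dp":[0,0,-0.7],"twist":[0,0,0]}
    - {"dp":[0,0,-0.7],"twist":[0,0,0]}
    - {"dp":[0,0,-0.7],"twist":[0,0,0]}
    - {"dp":[0,0,-0.4],"twist":[0,0,0]}
    - {"dp":[0,0,-0.2],"twist":[0,0,0]}
    - {"dp":[0,0,0],"twist":[0,0,0]}

```text
clock: 18.27
eef_pos: [387.3, -288.4, 213.3]
tcp_rot: [0.26, 0.911, 0.011, 0.319]
contact_force: [0.6, 0.0, -2.8]
grip_width: 0.363
```

```bash
python3 snap.py scene s6;python3 - <<'E'
from h import *
from bench import bot
np.set_printoptions(precision=3,suppress=True)
p,Rr=pose(bot.read_state())
PO=np.array([541.6,-66.6,22.5]); u=np.array([0,0,1.])
for yaz in (60,76,):
    a=np.radians(yaz);G=toolR(np.array([np.cos(a),np.sin(a),0]),-u); t=PO+u*136
    over=t+[0,0,90]
    n=20
    d,w=plan(p,Rr,over,G,n);print(yaz,d,w)
q=p.copy();Q=Rr.copy()
for i in range(n):
    q=q+Q@(d*25);Q=Q@R.from_rotvec(w*6,degrees=True).as_matrix()
    if i%2==1: print(q.round(),'foot',(q+Q@[0,0,136]).round())
E
```

```text
18.325 [ 387.363 -288.339  213.07 ] [0.26  0.911 0.011 0.319] [ 0.529 -0.836 -2.233] [-1.259 -0.073  2.211  0.8    0.799 -2.789] 0.36385122583619856
60 [-0.052  0.544 -0.001] [ 0.091  0.297 -0.015]
76 [-0.123  0.534  0.015] [ 0.049  0.308 -0.144]
[ 404. -268.  221.] foot [ 478. -285.  107.]
[ 421. -248.  227.] foot [ 487. -262.  110.]
[ 438. -227.  233.] foot [ 497. -238.  111.]
[ 454. -205.  238.] foot [ 505. -214.  112.]
[ 470. -183.  242.] foot [ 513. -190.  113.]
[ 485. -161.  245.] foot [ 520. -166.  113.]
[ 500. -138.  247.] foot [ 527. -141.  114.]
[ 515. -114.  248.] foot [ 532. -117.  113.]
[529. -91. 249.] foot [537. -92. 113.]
[542. -67. 249.] foot [542. -67. 113.]
```

View pics/s6.png

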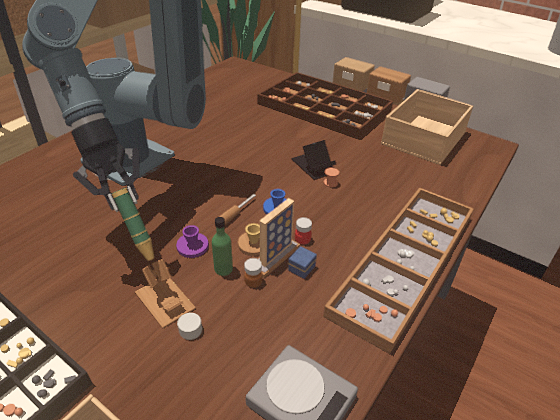

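The direct path would brush the bottle, so I route via (450,-110).

Run:
```python
from h import *
from bench import bot
np.set_printoptions(precision=3,suppress=True)
p,Rr=pose(bot.read_state())
u=np.array([0,0,1.]);a=np.radians(76);G=toolR(np.array([np.cos(a),np.sin(a),0]),-u)
W=np.array([450,-110,260.]);n=18
d,w=plan(p,Rr,W,G,n);print(d,w)
q=p.copy();Q=Rr.copy()
for i in range(n):
    q=q+Q@(d*25);Q=Q@R.from_rotvec(w*6,degrees=True).as_matrix()
    if i%2==1: print(q.round(),'foot',(q+Q@[0,0,136]).round())
```

```text
[-0.003  0.428 -0.072] [ 0.054  0.342 -0.16 ]
[ 395. -269.  220.] foot [ 468. -286.  106.]
[ 403. -250.  226.] foot [ 468. -264.  107.]
[ 411. -231.  232.] foot [ 467. -242.  109.]
[ 418. -211.  238.] foot [ 466. -219.  111.]
[ 425. -191.  243.] foot [ 464. -197.  113.]
[ 432. -171.  248.] foot [ 461. -175.  115.]
[ 438. -151.  252.] foot [ 458. -153.  118.]
[ 444. -131.  256.] foot [ 454. -132.  121.]
[ 450. -110.  260.] foot [ 450. -110.  124.]
```

Call:
carry_out:
  series:
    - {"dp":[0,0.43,-0.07],"twist":[0.05,0.34,-0.16]}
    - {"dp":[0,0.43,-0.07],"twist":[0.06,0.34,-0.16]}
    - {"dp":[0,0.43,-0.07],"twist":[0.05,0.34,-0.16]}
    - {"dp":[0,0.43,-0.07],"twist":[0.06,0.34,-0.16]}
    - {"dp":[0,0.43,-0.07],"twist":[0.05,0.34,-0.16]}
    - {"dp":[0,0.43,-0.07],"twist":[0.06,0.34,-0.16]}
    - {"dp":[0,0.43,-0.07],"twist":[0.05,0.34,-0.16]}
    - {"dp":[0,0.43,-0.07],"twist":[0.06,0.34,-0.16]}
    - {"dp":[0,0.43,-0.07],"twist":[0.05,0.34,-0.16]}
    - {"dp":[0,0.43,-0.07],"twist":[0.06,0.34,-0.16]}
    - {"dp":[0,0.43,-0.07],"twist":[0.05,0.34,-0.16]}
    - {"dp":[0,0.43,-0.07],"twist":[0.06,0.34,-0.16]}
    - {"dp":[0,0.43,-0.07],"twist":[0.05,0.34,-0.16]}
    - {"dp":[0,0.43,-0.07],"twist":[0.06,0.35,-0.16]}
    - {"dp":[0,0.43,-0.07],"twist":[0.05,0.35,-0.16]}
    - {"dp":[0,0.43,-0.07],"twist":[0.06,0.35,-0.16]}
    - {"dp":[0,0.43,-0.07],"twist":[0.05,0.35,-0.16]}
    - {"dp":[0,0.43,-0.07],"twist":[0.05,0.34,-0.16]}
    - {"dp":[0,0,0],"twist":[0,0,0]}

```text
clock: 20.7
eef_pos: [450.2, -107.6, 258.0]
tcp_rot: [0.121, 0.993, -0.0, -0.0]
contact_force: [0.9, -0.4, -2.6]
grip_width: 0.364
```

Run:
```python
from snap import *
np.set_printoptions(precision=3,suppress=True)
snap('scene','s7');snap('top','t7')
s=bot.read_state();p,Rr=pose(s);print(s['clock'],s['q'],p)
u=np.array([0,0,1.]);a=np.radians(76);G=toolR(np.array([np.cos(a),np.sin(a),0]),-u)
t=np.array([541.6,-66.6,250])
print('turn',R.from_matrix(Rr.T@G).as_rotvec(degrees=True)/6,'shift',(Rr.T@(t-p))/25)
for n,(x,y,w,h,sc) in dict(s7=(150,110,180,180,3.3),t7=(230,140,200,150,4)).items():
    im=cv2.imread(f'pics/{n}.png');cv2.imwrite(f'pics/{n}c.png',cv2.resize(im[y:y+h,x:x+w],None,fx=sc,fy=sc,interpolation=cv2.INTER_CUBIC))
```

```text
20.8 [-0.478  0.098  1.729 -0.001  1.315 -1.804] [ 449.501 -108.272  258.078]
turn [-0.009 -0.005  0.004] shift [-3.172  2.508  0.319]
```

View pics/s7c.png

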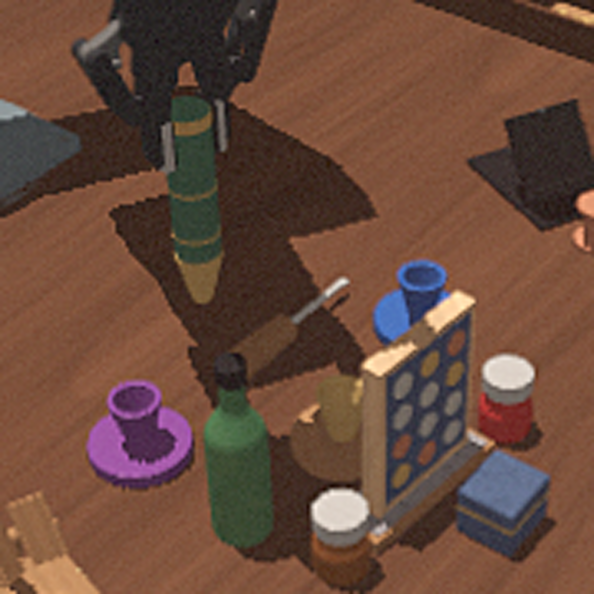

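View pics/t7c.png

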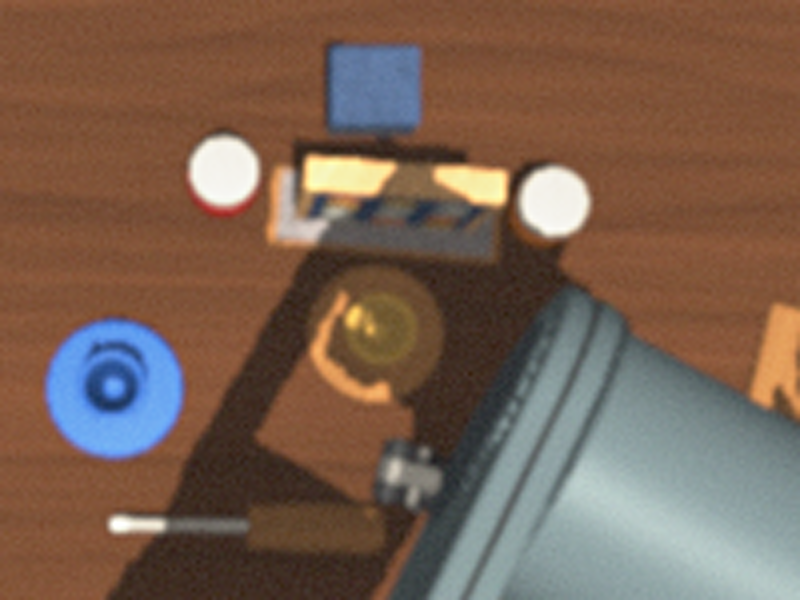

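Run:
```python
from h import *
from bench import bot
np.set_printoptions(precision=2,suppress=True)
c=load('pics/t7.npz')
f=lambda L,o,s:(np.array(L,float)+.5)/s-.5+np.array(o)
C=atz(c,f([(305,155),(507,168),(505,205),(305,190)],(230,140),4),144);print(C.mean(0),C[0]-C[1],'plinth 608.4 -71.9')
p,Rr=pose(bot.read_state())
c=load('pics/s7.npz');im=cv2.imread('pics/s7.png')
S=6;im=cv2.resize(im[110:210,180:240],None,fx=S,fy=S,interpolation=cv2.INTER_CUBIC)
a=np.linspace(0,2*np.pi,40)
for z,r in ((0,7),(36,16),(150,16)):
    X=[p+Rr@np.array([r*np.cos(t),r*np.sin(t),136-z]) for t in a]
    cv2.polylines(im,[np.round((proj(c,X)+.5-[180,110])*S-.5).astype(int)],True,(255,255,255),1)
cv2.imwrite('pics/s7o.png',im)
```

```text
[610.14 -70.62 144.  ] [  4.27 100.95   0.  ] plinth 608.4 -71.9
```

View pics/s7o.png

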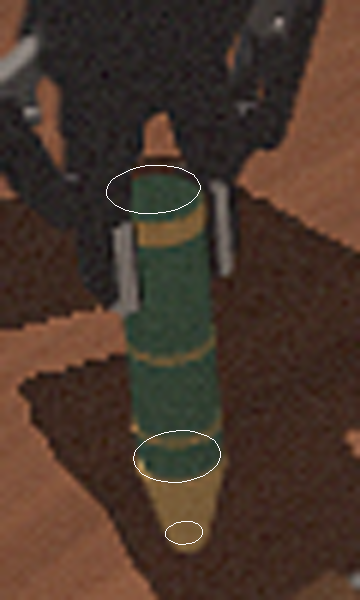

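The board stands at (610,-71) versus the plinth centre (608,-72), which is good. The post hangs nearly straight, so it goes over the socket next.

Call:
carry_out:
  series:
    - {"dp":[-0.4,0.3,0.06],"twist":[-0.01,0,0]}
    - {"dp":[-0.6,0.5,0.06],"twist":[0,0,0]}
    - {"dp":[-0.7,0.55,0.06],"twist":[0,0,0]}
    - {"dp":[-0.7,0.55,0.06],"twist":[0,0,0]}
    - {"dp":[-0.5,0.4,0.06],"twist":[0,0,0]}
    - {"dp":[-0.27,0.21,0.02],"twist":[0,0,0]}
    - {"dp":[0,0,0],"twist":[0,0,0]}
    - {"dp":[0,0,0],"twist":[0,0,0]}

```text
clock: 21.8
eef_pos: [541.1, -66.9, 250.8]
tcp_rot: [0.122, 0.993, -0.0, -0.0]
contact_force: [-0.8, 0.3, -1.3]
grip_width: 0.359
```

Run:
```python
from snap import *
np.set_printoptions(precision=3,suppress=True)
snap('scene','s8')
s=bot.read_state();p,Rr=pose(s);print(s['clock'],s['q'],p)
u=np.array([0,0,1.]);a=np.radians(76);G=toolR(np.array([np.cos(a),np.sin(a),0]),-u)
t=np.array([541.6,-66.6,158.5])
print('turn',R.from_matrix(Rr.T@G).as_rotvec(degrees=True)/6,'shift',(Rr.T@(t-p))/25)
S=5;o=[200,140]
c=load('pics/s8.npz');im=cv2.imread('pics/s8.png')
im=cv2.resize(im[140:260,200:320],None,fx=S,fy=S,interpolation=cv2.INTER_CUBIC)
a=np.linspace(0,2*np.pi,40)
for z,r in ((0,7),(36,16),(150,16)):
    X=[p+Rr@np.array([r*np.cos(t),r*np.sin(t),136-z]) for t in a]
    cv2.polylines(im,[np.round((proj(c,X)+.5-o)*S-.5).astype(int)],True,(255,255,255),1)
X=[[541.6+20*np.cos(t),-66.6+20*np.sin(t),52] for t in a]
cv2.polylines(im,[np.round((proj(c,X)+.5-o)*S-.5).astype(int)],True,(0,255,255),1)
X=[[541.6+38*np.cos(t),-66.6+38*np.sin(t),12] for t in a]
cv2.polylines(im,[np.round((proj(c,X)+.5-o)*S-.5).astype(int)],True,(0,255,255),1)
cv2.imwrite('pics/s8o.png',im)
```

```text
21.85 [-0.327  0.254  1.555 -0.001  1.333 -1.653] [541.112 -67.023 250.842]
turn [-0.006 -0.001 -0.005] shift [-0.015  0.024  3.694]
```

View pics/s8o.png

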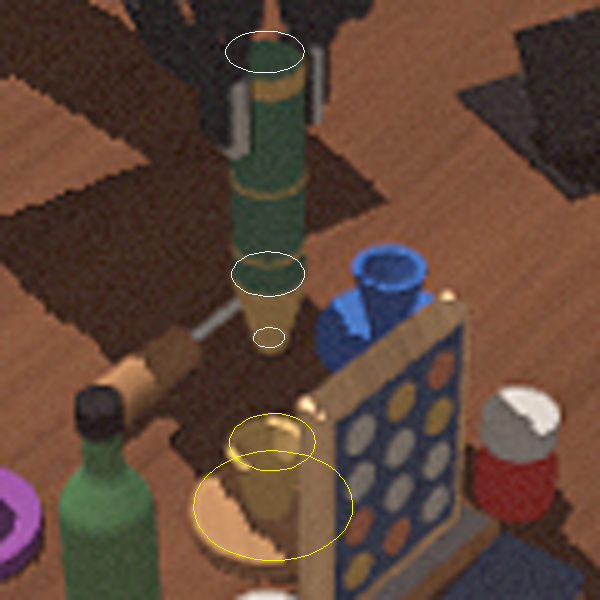

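Foot (col 269) and cup (col ~270) line up, so I descend.

Call:
carry_out:
  series:
    - {"dp":[-0.01,0.02,0.3],"twist":[0,0,0]}
    - {"dp":[0,0,0.6],"twist":[0,0,0]}
    - {"dp":[0,0,0.7],"twist":[0,0,0]}
    - {"dp":[0,0,0.6],"twist":[0,0,0]}
    - {"dp":[0,0,0.4],"twist":[0,0,0]}
    - {"dp":[0,0,0.3],"twist":[0,0,0]}
    - {"dp":[0,0,0.2],"twist":[0,0,0]}
    - {"dp":[0,0,0.1],"twist":[0,0,0]}
    - {"dp":[0,0,0.1],"twist":[0,0,0]}
    - {"dp":[0,0,0],"twist":[0,0,0]}

```text
clock: 23.1
eef_pos: [541.5, -66.5, 168.2]
tcp_rot: [0.122, 0.993, -0.0, -0.0]
contact_force: [-2.0, -0.6, -2.2]
grip_width: 0.363
```

Call:
carry_out:
  series:
    - {"dp":[0,0,0.08],"twist":[0,0,0]}
    - {"dp":[0,0,0.08],"twist":[0,0,0]}
    - {"dp":[0,0,0.08],"twist":[0,0,0]}
    - {"dp":[0,0,0],"twist":[0,0,0]}

```text
clock: 23.6
eef_pos: [541.1, -67.0, 162.3]
tcp_rot: [0.122, 0.993, -0.001, -0.001]
contact_force: [-5.4, -3.1, 2.6]
grip_width: 0.355
```

Call:
carry_out:
  series:
    - {"dp":[0.04,-0.04,0],"twist":[0,0,0]}
    - {"dp":[0,0,0.04],"twist":[0,0,0]}
    - {"dp":[0,0,0.04],"twist":[0,0,0]}
    - {"dp":[0,0,0],"twist":[0,0,0]}

```text
clock: 24.1
eef_pos: [540.4, -67.4, 160.5]
tcp_rot: [0.122, 0.993, -0.001, -0.0]
contact_force: [-4.9, -1.8, 4.5]
grip_width: 0.364
```

Call:
carry_out:
  series:
    - {"dp":[0.04,-0.03,0.02],"twist":[0,0,0]}
    - {"dp":[0,0,0.04],"twist":[0,0,0]}
    - {"dp":[0,0,0],"twist":[0,0,0]}
    - {"dp":[0,0,0],"twist":[0,0,0]}

```text
clock: 24.6
eef_pos: [540.1, -67.5, 160.3]
tcp_rot: [0.122, 0.993, -0.0, 0.001]
contact_force: [-5.9, 0.2, 11.1]
grip_width: 0.358
```

```bash
python3 chk.py s9
```

```text
(no output)
```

View pics/s9c.png

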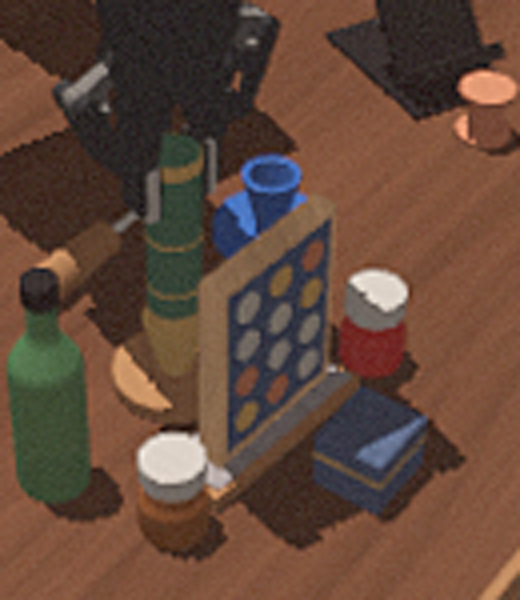

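Call:
carry_out:
  series:
    - {"dp":[0.06,0.01,0],"twist":[0,0,0]}
    - {"dp":[0,0,0.02],"twist":[0,0,0]}
    - {"dp":[0,0,0],"twist":[0,0,0]}
    - {"dp":[0,0,0],"twist":[0,0,0]}

```text
clock: 25.15
eef_pos: [539.6, -67.3, 160.2]
tcp_rot: [0.122, 0.993, -0.001, 0.002]
contact_force: [-4.6, 0.4, 11.3]
grip_width: 0.356
```

Call:
carry_out:
  series:
    - {"dp":[0,0,0],"twist":[0,0,0]}
    - {"dp":[0,0,0],"twist":[0,0,0]}
    - {"dp":[0,0,0],"twist":[0,0,0]}
    - {"dp":[0,0,0],"twist":[0,0,0]}
  grip: 50

```text
clock: 25.65
eef_pos: [538.2, -66.9, 158.0]
tcp_rot: [0.122, 0.993, -0.0, -0.0]
contact_force: [0.3, -0.1, 0.0]
grip_width: 0.586
```

```bash
python3 chk.py s10;python3 snap.py wrist w10
```

```text
25.75 [538.199 -66.967 158.089] [ 0.122  0.993 -0.    -0.   ] [-0.109  0.174  0.442] [-0.329  0.331  1.69  -0.     1.12  -1.655] 0.5835426579641625
```

View pics/s10c.png

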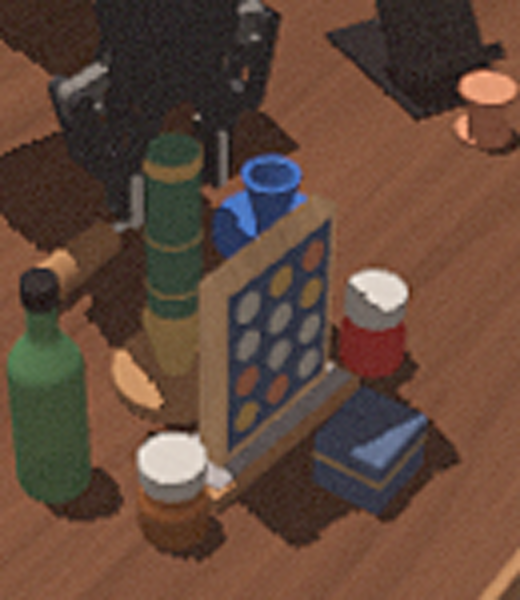

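View pics/w10.png

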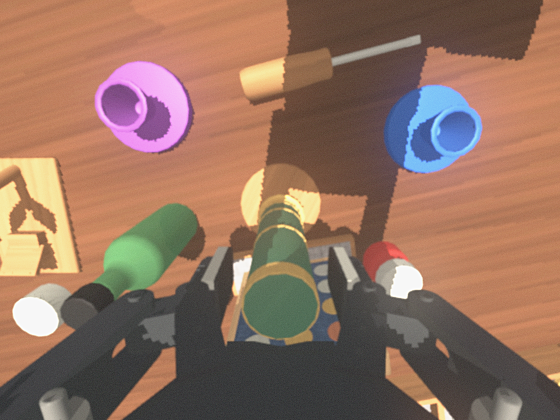

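Call:
carry_out:
  series:
    - {"dp":[0,0,-0.3],"twist":[0,0,0]}
    - {"dp":[0,0,-0.6],"twist":[0,0,0]}
    - {"dp":[0,0,-1],"twist":[0,0,0]}
    - {"dp":[0,0,-1],"twist":[0,0,0]}
    - {"dp":[0,0,-1],"twist":[0,0,0]}
    - {"dp":[0,0,-1],"twist":[0,0,0]}
    - {"dp":[1,0,-0.2],"twist":[0,0,0]}
    - {"dp":[1,0.8,0],"twist":[0,0,0]}
    - {"dp":[1,1,0],"twist":[0,0,0]}
    - {"dp":[1,1,0],"twist":[0,0,0]}
    - {"dp":[1,1,0],"twist":[0,0,0]}
    - {"dp":[1,1,0],"twist":[0,0,0]}
    - {"dp":[0.5,1,0],"twist":[0,0,0]}
    - {"dp":[0,1,0],"twist":[0,0,0]}
    - {"dp":[0,1,0],"twist":[0,0,0]}
    - {"dp":[0,1,0],"twist":[0,0,0]}
    - {"dp":[0,1,0],"twist":[0,0,0]}
    - {"dp":[0,0.5,0],"twist":[0,0,0]}
    - {"dp":[0,0,0],"twist":[0,0,0]}

```text
clock: 28.12
eef_pos: [442.8, 222.5, 286.1]
tcp_rot: [0.121, 0.993, -0.0, 0.0]
contact_force: [0.2, -0.4, -0.5]
grip_width: 0.586
```

```bash
cat > fin.py <<'E'
from snap import *
np.set_printoptions(precision=3,suppress=True)
s=bot.read_state();print(s['clock'],s['contact_force'])
snap('scene','s11');snap('top','t11')
a=np.linspace(0,2*np.pi,40)
PR=R.from_euler('z',-3.2,degrees=True).as_matrix()
for n,(x,y,w,h,S) in dict(s11=(200,150,140,140,4),t11=(260,140,150,110,5)).items():
    c=load(f'pics/{n}.npz');im=cv2.imread(f'pics/{n}.png')
    im=cv2.resize(im[y:y+h,x:x+w],None,fx=S,fy=S,interpolation=cv2.INTER_CUBIC)
    cv2.imwrite(f'pics/{n}c.png',im)
    D=lambda X,col:cv2.polylines(im,[np.round((proj(c,X)+.5-[x,y])*S-.5).astype(int)],True,col,1)
    for z,r in ((36,16),(150,16)): D([[541.6+r*np.cos(t),-66.6+r*np.sin(t),22.5+z] for t in a],(255,255,255))
    for z in (0,130): D([np.array([608.4,-71.5,14+z])+PR@[i,j,0] for i,j in ((8,50),(8,-50),(-8,-50),(-8,50))],(0,255,255))
    cv2.imwrite(f'pics/{n}o.png',im)
E
python3 fin.py
```

```text
28.125 [ 0.199 -0.421 -0.506]
```

View pics/s11o.png

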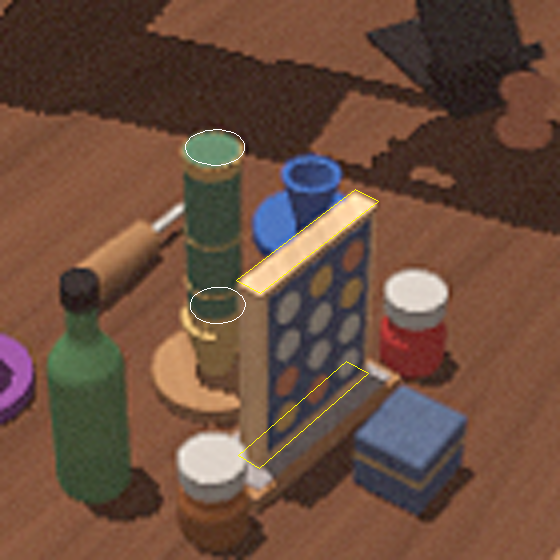

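View pics/t11o.png

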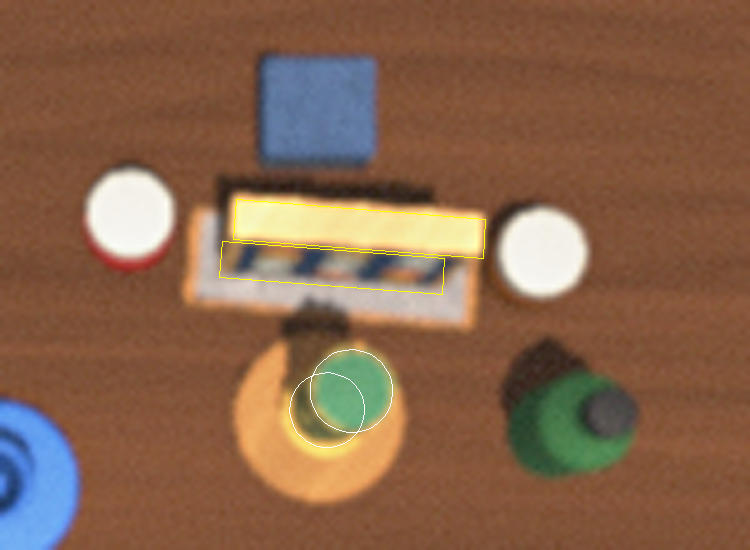

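View pics/t11.png

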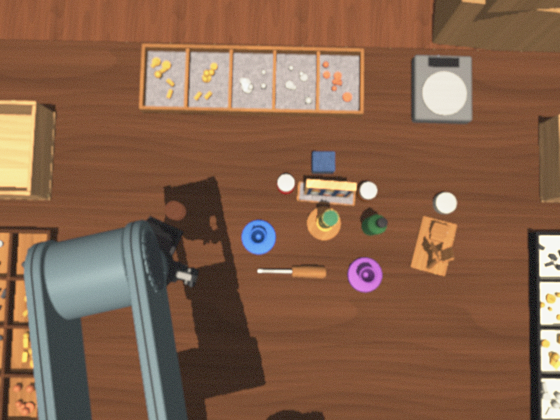

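```bash
python3 - <<'E'
from h import *
np.set_printoptions(precision=2,suppress=True)
c=load('pics/t11.npz');P=cloud(c)
q=proj(c,[[541.6,-66.6,172.5],[608.4,-71.5,144]]).round().astype(int);print(q)
for (u,v),k in zip(q,(3,2)):
    print(np.nanmedian(P[v-k:v+k+1,u-k:u+k+1].reshape(-1,3),axis=0))
print('rows: table',np.nanmedian(P[230:245,450:470,2]) if 0 else np.nanmedian(P[320:360,300:400,2]),'jar lid55',np.nanmedian(P[188:193,366:371,2]),'bottle150',np.nanmedian(P[221:225,380:384,2]))
f=lambda L,o,s:(np.array(L,float)+.5)/s-.5+np.array(o)
for n,o in (('s0','scene0'),):
    pass
c0=load('pics/scene0.npz');c1=load('pics/s11.npz');P1=cloud(c1)
v,u=np.where((P1[...,2]>150)&(abs(P1[...,0]-541)<30)&(abs(P1[...,1]+66)<30));print('post top scene cloud: max z',np.sort(P1[v,u,2])[-30:].mean())
v,u=np.where((P1[...,2]>100)&(abs(P1[...,0]-608)<25)&(abs(P1[...,1]+71)<60));print('board top',np.sort(P1[v,u,2])[-60:].mean())
E
python3 - <<'E'
import cv2
im=cv2.imread('pics/s11.png');cv2.imwrite('pics/s11z.png',cv2.resize(im[175:255,230:275],None,fx=7,fy=7,interpolation=cv2.INTER_CUBIC))
E
```

```text
[[330 218]
 [331 185]]
[540.94 -67.01 174.1 ]
[608.89 -70.41 145.33]
rows: table 0.522065609284482 jar lid55 55.41392953647119 bottle150 151.94213200667798
post top scene cloud: max z 173.10043170640282
board top 144.74866872112264
```

View pics/s11z.png

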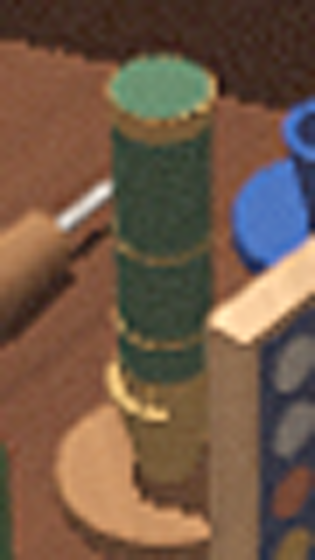

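Both stand as wanted: the post top reads 174.1 mm (172.5 expected, and the board and bottle read 1.3–1.9 mm high as well), and about 6 mm of taper shows above the rim. Handing in.

```bash
python3 -c "
from bench import bot
print(bot.sign_off()); print(bot.read_state()['clock'])"
```

```text
the job is handed in; nothing more can be done
None
the job is handed in; nothing more can be done
```

I stood the board upright on the felt of the plinth and the green post in the brass socket behind it, let go of both, and handed in at about 28 s. The system gave no verdict, so what follows is from my own last measurements.

- **Board:** centred about 1 mm from the plinth centre, top at 145.3 mm against 144 mm expected. It is parallel to the plinth to within about 1°.
- **Post:** its top is within about 1 mm of the socket's axis. The height reads 174.1 mm against 172.5 mm expected. The depth readings of the board and bottle are also 1.3–1.9 mm high, so I take the post as fully home. About 6 mm of taper shows above the rim.
- **Bystanders:** none shows movement in the final top view. The robot's shadow darkened the spool, and I compared positions by eye rather than measuring each one.

- **Disagreements:** overlays in the scene camera sat about 1 px off for everything, which is consistent with the calibration error.
- **Corrections on the way:** I turned the jaws 18° for the post because joint 6 was at its limit. I also nudged the post a few mm sideways to ease light side forces (about 6 N) while seating it.

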